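# Load the filter carrier and hold its guide rod in both bushings

### The arm

A 6-joint arm with a two-finger parallel gripper is mounted at the origin on the work surface. World frame = base frame: x ahead of the robot, y to its left, z up, the work surface at z = 0. Lengths are in m, angles in rad, forces in N, time in s.
With the tool pointing down it reaches from about 0.35 to 0.85 m from the base axis. Payload 8.1 kg.
Tool frame: the origin (TCP) lies at the very end of the fingers, on their centre line; the grasp point (between the pads) lies 19 mm behind it; z points along the fingers, y is the direction in which the jaws open and shut (so a half turn about z gives the same grasp; the last joint's range is limited). The gripper opens to 93 mm and grips with 3 to 60 N. Pads are 15 mm wide; open, the fingers measure 128 mm over their backs; the gripper's body (75 mm by 188 mm) begins 65 mm behind the grasp point.
Start: joints at [1.125, 0.13, 1.488, -0, 1.523, -0.085], TCP at [0.212, 0.561, 0.219] pointing down, gripper open.
Joint ranges: [-2.96, 2.96], [-0.89, 2.26], [0.02, 2.5], [-1.34, 4.48], [0, 2.73], [-2.66, 2.66]. Speed limits (rad/s): [2.39, 2.39, 2.79, 3.14, 3.14, 3.14].

### API

Orientations are given as a rotation vector (axis times angle).
In Python, from plant import robot gives the robot as it stands.
- The arm moves only by the shell command python3 -m inch 'ROWS' [FORCE]. ROWS is JSON, a list that holds one entry, the list of rows, each a list of 7 numbers: the shift along the tool's x, y, z in cm, then the turn, a rotation vector about the tool's x, y, z in degrees, then the gripper command: -1 is fully open, 1 is shut, values between are in proportion. A call has 1 to 5 rows; each row shifts and turns the commanded pose from where the row before left it, along the tool's axes as they then stand; what a row does not reach is not made up. A row lasts 1/10 s, in which the tool goes at most 50 mm and 8.59 degrees, less where a joint would pass 70% of its speed; a pose out of reach is approached as far as the arm can. A call with a gripper value outside its range is refused whole. The fingers move at their own pace and stop on an object; FORCE is the grip in N (left out, the last holds). Time passes only in rows, so rows that do not move let the fingers close. It gives the time, the measured TCP pose, the force and the opening at its end, in the units of the state.
- robot.read_state(): the state, without advancing time (a new reading comes with each control period).
- robot.read_camera(name): name is "scene" or "top"; returns a dict with "image" (420x560x3 uint8, blue, green, red), "K" (3x3 intrinsics, pixels), "R" (3x3) and "t" (3): a world point X has camera coordinates R X + t. Camera axes: x right, y down, z forward; pixel columns grow to the right and rows downward; lengths in m; the calibration is good to about 2 mm. A picture is of the moment at which its call begins. There is no depth.
- robot.close_job(): hands the job in, once; it reports no verdict.
The state is a dict: "t": time; "q": joint angles; "dq": joint speeds; "joint_torque": joint torques, N m; "tool_pos": TCP position; "orientation": TCP orientation; "force": force on the tool from outside, world axes, zero at the start; "wrist_torque": the same for the moment, N m; "opening": finger opening in m.
Only numpy, scipy, OpenCV 4.12 (cv2) and the standard library are available. Lean on these libraries where they do the work, as an engineer would, in place of code of your own. Each camera call takes 0.05 s, during which the arm holds its last target. There are 200 camera calls.

### The job

Stand one spare filter capsule upright and fully down in each empty pocket of the carrier, leaving the capsules already fitted where they are. Then take from the rack the plain guide rod that is long enough for both bushings (not the collared or the short one), thread it from above down through the upper and then the lower bushing, and finish while still holding it there upright and still, its tip about halfway between the lower bushing and the base plate, so that a colleague can tighten it. Leave the other rods and everything else on the bench alone.

Things in the scene. Friction and masses are not known exactly. Their poses are not given: they have to be found in the camera images.
- carrier: Aluminium carrier fixed to the bench; origin under its base plate, z up, y along its row of pockets. Plate 100 mm wide, y -165 to 205 mm, 10 mm thick. On it a block 60 mm wide, top at z 40 mm, pockets at y -125, -65, -5, 55 mm; at y 135 mm two brass bushings, one exactly above the other, bores vertical, on short arms from a column at y 174 to 190 mm, top at z 120 mm.
- pocket_1 (a point): Centre of the floor of pocket 1 (square cell 34 mm wide, 25 mm deep; its floor is 15 mm above the bench, its mouth 40 mm). Two of the four pockets hold a capsule, which ones varies; the other two are empty.
- pocket_2 (a point): Centre of the floor of pocket 2 (square cell 34 mm wide, 25 mm deep; its floor is 15 mm above the bench, its mouth 40 mm). Two of the four pockets hold a capsule, which ones varies; the other two are empty.
- pocket_3 (a point): Centre of the floor of pocket 3 (square cell 34 mm wide, 25 mm deep; its floor is 15 mm above the bench, its mouth 40 mm). Two of the four pockets hold a capsule, which ones varies; the other two are empty.
- pocket_4 (a point): Centre of the floor of pocket 4 (square cell 34 mm wide, 25 mm deep; its floor is 15 mm above the bench, its mouth 40 mm). Two of the four pockets hold a capsule, which ones varies; the other two are empty.
- upper_bushing (a point): Centre of the mouth (top rim) of the upper bushing, 118 mm above the bench: bore 14 mm, 16 mm high, the last 5 mm flaring to about 20 mm at the rim; outside 30 mm across the rim.
- lower_bushing (a point): Centre of the mouth of the lower bushing, 66 mm above the bench; same shape, its underside is 50 mm above the bench, 40 mm above the base plate (whose top is at 10 mm).
- fitted_1: White plastic filter capsule, an upright cylinder 28 mm across and 62 mm high with a 3 mm chamfer at the foot and a 10 mm wide nozzle on top (72 mm in all), 30 to 65 g; origin at the centre of its underside. Already seated in one of the pockets.
- fitted_2: White plastic filter capsule, an upright cylinder 28 mm across and 62 mm high with a 3 mm chamfer at the foot and a 10 mm wide nozzle on top (72 mm in all), 30 to 65 g; origin at the centre of its underside. Already seated in one of the pockets.
- spare_1: White plastic filter capsule, an upright cylinder 28 mm across and 62 mm high with a 3 mm chamfer at the foot and a 10 mm wide nozzle on top (72 mm in all), 30 to 65 g; origin at the centre of its underside. A spare, standing on the bench between the carrier and the rod rack.
- spare_2: White plastic filter capsule, an upright cylinder 28 mm across and 62 mm high with a 3 mm chamfer at the foot and a 10 mm wide nozzle on top (72 mm in all), 30 to 65 g; origin at the centre of its underside. A spare, standing on the bench between the carrier and the rod rack.
- rod_rack: Aluminium block 55 x 175 x 50 mm fixed to the bench, with three rods standing in a row of 14 mm square holes 55 mm apart along its y axis, 42 mm deep; origin under its middle. Which rod stands in which hole varies.
- guide_rod: The guide rod: plain steel shaft 12 mm thick and 150 mm long with a chamfered tip, and a plastic head 16 mm across and 25 mm high on top (175 mm in all), 100 to 210 g. Origin at the centre of the tip (lower end), z along the rod to the head. Stands in the rack, tip 8 mm above the bench.
- collared_rod: Not wanted: same length and head, but a fixed collar 24 mm across around the shaft 70 to 84 mm above the tip. Origin at the tip.
- short_rod: Not wanted: same thickness and head, but the shaft is only 85 mm long. Origin at the tip.
- screwdriver: Bystander, loose on the bench: screwdriver with a blue handle, 140 mm long, handle 22 mm thick; origin at the underside.
- end_cap: Bystander, loose on the bench: steel disc, 40 mm across, 14 mm high; origin at the underside.
- tin: Bystander, loose on the bench: low steel tin, 48 mm across, 28 mm high, standing among the spares; origin at the underside.
- adapter: Bystander: grey power supply screwed to the bench, 85 x 45 x 30 mm; origin at the underside.
- sensor_box: Bystander: blue sensor box screwed to the bench, 70 x 110 mm, 60 mm high with its brass port; origin at the underside.
Mind the look-alikes: they are no part of the job. Leave any orange or red look-alike of the spare_1 alone. Leave any yellow look-alike of the guide_rod alone.

How it is judged:
On the way, in this order (a step that is already met when the one before it is completed fails the run):
1. all four pockets hold an upright capsule fully down (distance between any of fitted_1, fitted_2, spare_1, spare_2 and pocket_1 below 0.007 m and distance between any of fitted_1, fitted_2, spare_1, spare_2 and pocket_2 below 0.007 m and distance between any of fitted_1, fitted_2, spare_1, spare_2 and pocket_3 below 0.007 m and distance between any of fitted_1, fitted_2, spare_1, spare_2 and pocket_4 below 0.007 m and angle between each of fitted_1, fitted_2, spare_1, spare_2's own z axis and vertical below 0.15 rad), for 0.2 s.
2. the tip of the guide rod is through the upper bushing and not yet in the lower one (horizontal distance between guide_rod and upper_bushing below 0.006 m and z of guide_rod in the frame of carrier between 0.062 and 0.102 m).
3. the guide rod, held in the fingers, spans both bushings (horizontal distance between guide_rod and lower_bushing below 0.005 m and z of guide_rod in the frame of carrier between 0.014 and 0.046 m and angle between the z axis of guide_rod and the z axis of carrier, either way round below 0.06 rad and contact force between the fingers and guide_rod above 1 N), for 0.2 s.
At the end, for the whole second after the job is handed in: Each pocket holds an upright capsule (tilt < 0.15 rad, underside within 7 mm of the floor centre); the guide rod is upright (< 0.06 rad) through both bushings, tip within 5 mm of their axis and 4 to 36 mm below the lower one, gripped by the fingers (> 1 N); all still (< 30 mm/s) (all of step 1 and all of step 3 and linear speed of each of fitted_1, fitted_2, spare_1, spare_2, guide_rod below 0.03 m/s); the arm keeps its last pose, push and grip.
It fails at once if a capsule that was already fitted is pulled out or shifted (distance of any of fitted_1, fitted_2 from where it was at the start of the episode above 0.012 m).
It fails at once if a rod that is not wanted is lifted or knocked (distance of any of collared_rod, short_rod from where it was at the start of the episode above 0.02 m).
It fails at once if a bystander is pushed away or knocked over (distance of any of screwdriver, end_cap, tin from where it was at the start of the episode above 0.03 m).
It also fails if it takes over 72 s, if anything falls off the work surface, if the arm or the gripper's body presses on something with over 40 N, if the wrist force passes 120 N, or if a joint passes its speed limit or range.

## Working session

There is one attempt and no reset: what is moved stays moved. The work goes in short steps, Python scripts to look and compute and a shell command to move; the robot and the scene stay as the last step left them, time stands still between calls to the robot, and variables do not carry over. Pictures are saved under pics/ and viewed, about 8 in all and at most 12, crops included, and the job is handed in when it is done.

```bash
ls; mkdir -p pics; python3 - <<'E'
from plant import robot
import cv2,numpy as np
for n in("scene","top"):
    c=robot.read_camera(n); cv2.imwrite(f"pics/{n}0.png",c["image"]); print(n,c["K"],c["R"],c["t"], -c["R"].T@c["t"])
print(robot.read_state())
E
```

```text
pics
scene [[466.32108589   0.         281.82297825]
 [  0.         466.32108589 209.56967924]
 [  0.           0.           1.        ]] [[ 0.20436865  0.97888516 -0.00415827]
 [ 0.53416527 -0.11507911 -0.83751075]
 [-0.82030538  0.16893974 -0.54640502]] [-0.08216967 -0.2329247   1.58284123] [ 1.43962637 -0.21377488  0.66945377]
top [[386.48849989   0.         279.12680554]
 [  0.         386.48849989 207.21823169]
 [  0.           0.           1.        ]] [[-1.15580852e-02 -9.99928613e-01 -3.02968181e-03]
 [-9.80359002e-01  1.19283482e-02 -1.96860209e-01]
 [ 1.96882295e-01  6.94848767e-04 -9.80426886e-01]] [-0.02804309  0.58207169  0.97114081] [ 0.37911466 -0.03565904  1.06663435]
{'t': 0.1, 'q': array([ 1.12457339e+00,  1.31092624e-01,  1.48916437e+00,  3.70958674e-06,
        1.52299776e+00, -8.53688835e-02]), 'dq': array([-0.0002838 , -0.00153189, -0.00136076,  0.0004964 , -0.00041263,
        0.00124486]), 'joint_torque': array([ 8.05233176e-04, -5.61338675e+01, -4.93096232e+01,  7.70278741e-02,
        2.91391695e-02, -9.82724873e-05]), 'tool_pos': array([0.21158288, 0.56090939, 0.21769148]), 'orientation': array([-5.63678918e-01, -3.09016159e+00,  2.51725411e-03]), 'force': array([-0.91740217,  1.36831514, -0.36537331]), 'wrist_torque': array([ 0.0314252 , -0.05374063,  0.03945862]), 'opening': 0.09313196458348114}
```

View pics/scene0.png

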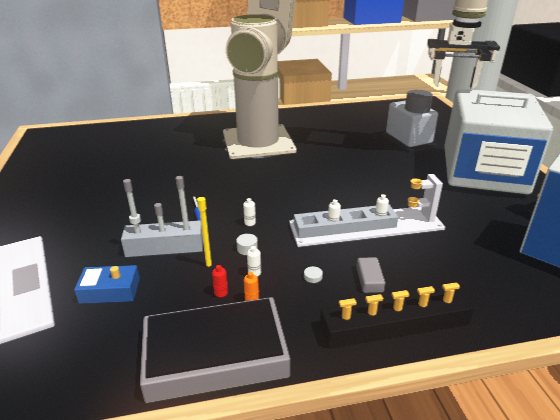

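View pics/top0.png

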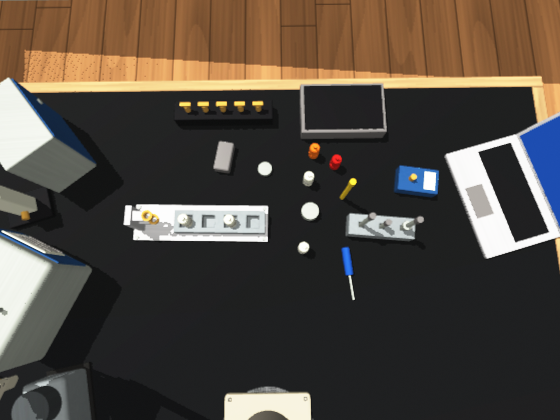

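Scene: the plain long rod is in the rack hole nearest the carrier, with its head at scene (181,183). The short rod is in the middle and the collared rod at the far left. The spares are at top (303,248) and (309,178). Pockets 2 and 4 (by order from the bushings) look filled. The yellow rod stands near the rack at top (348,190). I'll zoom in for measuring.

```bash
python3 - <<'E'
import cv2,numpy as np
t=cv2.imread("pics/top0.png");s=cv2.imread("pics/scene0.png")
a=cv2.resize(t[160:275,115:435],None,fx=2.5,fy=2.5,interpolation=cv2.INTER_CUBIC)
b=cv2.resize(s[165:285,115:451],(800,286),interpolation=cv2.INTER_CUBIC)
cv2.imwrite("pics/z0.png",np.vstack([a,b]))
for n,im in(("top",t),("scene",s)):
    h=cv2.cvtColor(im,cv2.COLOR_BGR2HSV)
    for nm,lo,hi in(("white",(0,0,190),(179,60,255)),("brass",(12,120,90),(24,255,255)),("yellow",(25,150,120),(35,255,255)),("grey",(80,10,80),(120,60,190))):
        k,l,st,c=cv2.connectedComponentsWithStats(cv2.inRange(h,lo,hi))
        for i in range(1,k):
            x,y,w,hh,A=st[i]
            if 12<A<5000 and ((n=="top" and 120<x<425 and 160<y<270) or (n=="scene" and 110<x<450 and 165<y<285)): print(n,nm,st[i],c[i].round(1))
E
```

```text
top white [258 162  14  13 139] [264.4 168.2]
top white [304 171  10  10  79] [308.5 175.7]
top white [423 171  13  20 219] [429.2 180.5]
top white [302 203  17  16 226] [309.9 210.5]
top white [ 132  205  136   29 2552] [206.1 216.7]
top white [124 206   8  19 121] [127.2 214.9]
top white [349 214  25  22 297] [357.1 224.6]
top white [366 216  48  23 503] [390.2 225.9]
top white [163 224   5   3  14] [165.1 225.1]
top white [133 229  20  11 137] [140.4 235.4]
top white [159 233 109   9 591] [212.3 237.8]
top white [298 242  11  10  83] [303.3 246.6]
top brass [409 174   7   7  20] [411.2 177.8]
top brass [340 182  16  18  93] [346.  190.5]
top brass [142 211   7  10  30] [144.3 214.7]
top brass [148 214  11  10  47] [152.8 219.5]
top yellow [349 179   7   6  34] [352.3 181.5]
top grey [346 213  15  23  84] [349.8 224.6]
top grey [187 214   6   5  13] [190.3 215.5]
top grey [201 214  14  14  96] [206.2 219.5]
top grey [246 215  14  13  93] [250.  219.7]
top grey [377 215  15   2  18] [383.7 215.6]
top grey [393 216  21   4  28] [402.8 217.2]
top grey [188 220   8   9  24] [192.6 224.
[... 1067 characters left out ...]
  67 210] [204.4 233.6]
scene brass [111 266   9  12  80] [114.8 271.9]
scene brass [245 272  13  29 263] [251.9 285.7]
scene brass [442 282  18  21 199] [449.  292.2]
scene yellow [197 197  10  14  69] [201.9 202.9]
scene yellow [202 212   9  54 164] [206.1 238.9]
scene yellow [445 283  14   5  37] [452.  285.5]
scene grey [369 208   6   6  26] [372.  210.1]
scene grey [349 210  18  10 112] [357.6 214.5]
scene grey [322 213   6   8  29] [324.9 215.5]
scene grey [ 294  214  104   24 1011] [345.2 227.1]
scene grey [301 215  18  10 124] [309.7 219.7]
scene grey [164 222  20   9  69] [174.3 224.7]
scene grey [ 121  225   82   32 1508] [160.2 244.1]
scene grey [148 225  12   7  52] [153.7 227.2]
```

View pics/z0.png

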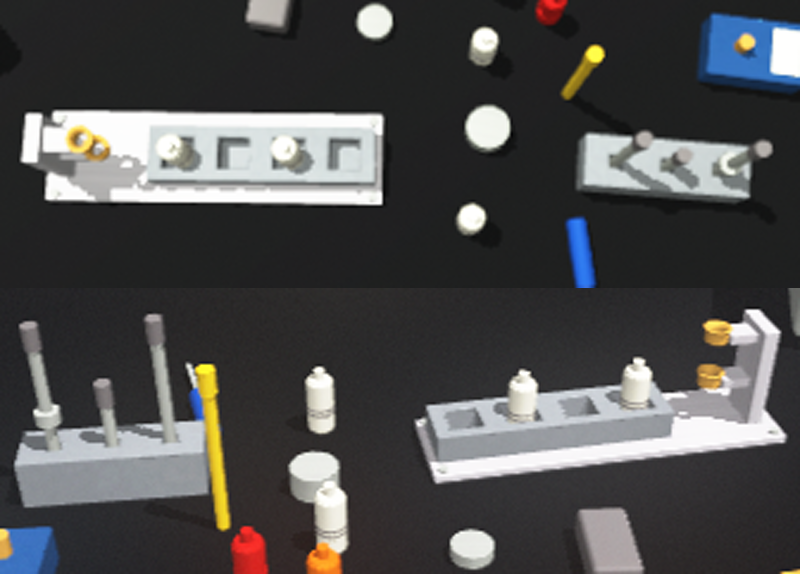

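The empty pockets are 1 (crop 345,152) and 3 (crop 236,152). Pockets 2 and 4 are filled. The rod order from the carrier side is guide, short, collared. The yellow rod stands just in front of the rack. Next I'll turn these pixels into positions.

```bash
cat >cam.py <<'E'
import numpy as np
C={"scene":(np.array([[466.32108589,0,281.82297825],[0,466.32108589,209.56967924],[0,0,1]]),np.array([[0.20436865,0.97888516,-0.00415827],[0.53416527,-0.11507911,-0.83751075],[-0.82030538,0.16893974,-0.54640502]]),np.array([-0.08216967,-0.2329247,1.58284123])),
"top":(np.array([[386.48849989,0,279.12680554],[0,386.48849989,207.21823169],[0,0,1]]),np.array([[-1.15580852e-02,-9.99928613e-01,-3.02968181e-03],[-9.80359002e-01,1.19283482e-02,-1.96860209e-01],[1.96882295e-01,6.94848767e-04,-9.80426886e-01]]),np.array([-0.02804309,0.58207169,0.97114081]))}
def at(n,p,z):
    K,R,t=C[n]; d=R.T@np.linalg.inv(K)@[p[0],p[1],1]; o=-R.T@t
    return (o+d*(z-o[2])/d[2]).round(4)
def px(n,X):
    K,R,t=C[n]; c=K@(R@np.array(X)+t); return (c[:2]/c[2]).round(1)
T=lambda u,v:(115+u/2.5,160+v/2.5)
S=lambda u,v:(115+u/2.381,165+(v-288)/2.381)
E
python3 - <<'E'
from cam import *
for nm,p,z in(("A noz",(485,31),.072),("A blob mid",(483,47),.05),("B noz",(470,206),.072),("B blob",(472,219),.055),("up bush",(80,139),.118),("lo bush",(97,149),.066),("p1",(345,154),.03),("p1 mouth",(345,153),.04),("p3m",(233,153),.04),("fit2 noz",(290,143),.087),("fit4 noz",(170,143),.087),
 ("c1",(46,203),.01),("c2",(383,203),.01),("c3",(383,113),.01),("gtop",(645,139),.183),("ghole",(615,161),.05),("ctop",(763,148),.183),("stop",(683,155),.118),("shole",(672,166),.05),("rk",(585,134),.05),("rk",(752,147),.05),("rk",(578,190),.05),("rk",(747,198),.05),("ytop",(595,53),.175),("ybase",(567,97),0),("tin",(488,127),.028)): print("top",nm,at("top",T(*p),z))
for nm,p,z in(("A noz",(331,486),.072),("A foot",(330,548),0),("B noz",(319,370),.072),("B foot",(320,430),0),("up",(717,325),.118),("lo",(710,370),.066),("gtop",(153,317),.183),("ghole",(170,441),.05),("stop",(103,382),.118),("ctop",(28,325),.183),("p1m",(466,417),.04),("p3m",(579,407),.04),("fit2noz",(525,373),.087),("fit4noz",(638,361),.087)): print("scene",nm,at("scene",S(*p),z))
E
```

```text
top A noz [ 0.6728 -0.1159  0.072 ]
top A blob mid [ 0.6612 -0.115   0.05  ]
top B noz [ 0.4856 -0.0954  0.072 ]
top B blob [ 0.4738 -0.0982  0.055 ]
top up bush [0.5523 0.2949 0.118 ]
top lo bush [0.5509 0.2946 0.066 ]
top p1 [0.5483 0.0365 0.03  ]
top p1 mouth [0.5478 0.0358 0.04  ]
top p3m [0.5492 0.1564 0.04  ]
top fit2 noz [0.5512 0.0892 0.087 ]
top fit4 noz [0.5526 0.2127 0.087 ]
top c1 [0.5011 0.3659 0.01  ]
top c2 [ 0.4967 -0.0039  0.01  ]
top c3 [ 0.5974 -0.0045  0.01  ]
top gtop [ 0.5341 -0.2526  0.183 ]
top ghole [ 0.5341 -0.252   0.05  ]
top ctop [ 0.5243 -0.3613  0.183 ]
top stop [ 0.5289 -0.3053  0.118 ]
top shole [ 0.528  -0.3122  0.05  ]
top rk [ 0.5636 -0.2215  0.05  ]
top rk [ 0.5474 -0.3986  0.05  ]
top rk [ 0.5036 -0.2112  0.05  ]
top rk [ 0.493 -0.389  0.05 ]
top ytop [ 0.6193 -0.2119  0.175 ]
top ybase [ 0.6154 -0.2123  0.    ]
top tin [ 0.5767 -0.1198  0.028 ]
scene A noz [ 0.6744 -0.1157  0.072 ]
scene A foot [ 0.6727 -0.119   0.    ]
scene B noz [ 0.4818 -0.0978  0.072 ]
scene B foot [ 0.4851 -0.1003  0.    ]
scene up [0.5551 0.296  0.118 ]
scene lo [0.5569 0.296  0.066 ]
scene gtop [ 0.5389 -0.2521  0.183 ]
scene ghole [ 0.5444 -0.2524  0.05  ]
scene stop [ 0.5342 -0.3055  0.118 ]
scene ctop [ 0.5301 -0.3612  0.183 ]
scene p1m [0.5504 0.0398 0.04  ]
scene p3m [0.5571 0.1569 0.04  ]
scene fit2noz [0.5544 0.0975 0.087 ]
scene fit4noz [0.5565 0.2152 0.087 ]
```

```bash
python3 -c "
from cam import *
print('orange',at('scene',(251,276),.072),at('top',(314,147),.072),'red',at('scene',(220,267),.072),at('top',(337,158),.072))"
R='[0,0,0,0,0,7.7,0]'
python3 -m inch '[[[0,0,0,0,0,7.7,0],[0,0,0,0,0,7.7,0],[0,0,0,0,0,7.7,0],[0,0,0,0,0,7.7,0],[0,0,0,0,0,7.7,0]]]' 15
python3 -m inch '[[[0,0,0,0,0,7.7,0],[0,0,0,0,0,7.7,0],[0,0,0,0,0,7.7,0],[0,0,0,0,0,7.7,0],[0,0,0,0,0,0,0]]]'
```

```text
orange [ 0.7593 -0.1349  0.072 ] [ 0.7441 -0.1313  0.072 ] red [ 0.7201 -0.1908  0.072 ] [ 0.7121 -0.1923  0.072 ]
t: 0.6
tool_pos: [0.2116, 0.5611, 0.218]
orientation: [1.559, 2.728, -0.002]
force: [0.4, 0.9, 0.8]
opening: 0.0577
t: 1.1
tool_pos: [0.2117, 0.5611, 0.218]
orientation: [2.223, 2.219, -0.002]
force: [0.3, 0.2, -0.7]
opening: 0.0464
```

```bash

python3 -m inch '[[[-4.4,1.81,0,0,0,0,0],[-4.4,1.81,0,0,0,0,0],[-4.4,1.81,0,0,0,0,0],[-4.4,1.81,0,0,0,0,0],[-4.4,1.81,0,0,0,0,0]]]'
python3 -m inch '[[[-4.4,1.81,0,0,0,0,0],[-4.4,1.81,0,0,0,0,0],[-4.4,1.81,0,0,0,0,0],[-4.4,1.81,0,0,0,0,0],[-4.4,1.81,0,0,0,0,0]]]'
python3 -m inch '[[[-4.4,1.81,0,0,0,0,0],[-4.4,1.81,0,0,0,0,0],[-4.4,1.81,0,0,0,0,0],[-4.4,1.81,0,0,0,0,0],[-4.4,1.81,0,0,0,0,0]]]'
python3 -m inch '[[[0,0,4,0,0,0,0],[0,0,4,0,0,0,0],[0,0,2,0,0,0,0],[0,0,0,0,0,0,0],[0,0,0,0,0,0,0]]]'
```

```text
t: 1.6
tool_pos: [0.3025, 0.3397, 0.2183]
orientation: [2.215, 2.228, -0.0]
force: [-0.5, -0.4, 0.3]
opening: 0.0469
t: 2.1
tool_pos: [0.3932, 0.1196, 0.2187]
orientation: [2.215, 2.227, 0.001]
force: [2.1, -0.2, 0.5]
opening: 0.0465
t: 2.6
tool_pos: [0.4839, -0.1006, 0.2186]
orientation: [2.216, 2.227, 0.0]
force: [0.8, 0.6, -0.0]
opening: 0.0466
t: 3.1
tool_pos: [0.4836, -0.0984, 0.119]
orientation: [-2.218, -2.224, 0.0]
force: [-0.1, 0.7, 1.2]
opening: 0.0468
```

```bash

python3 -m inch '[[[0,0,3,0,0,0,0],[0,0,3,0,0,0,0],[0,0,2.8,0,0,0,0],[0,0,0,0,0,0,0],[0,0,0,0,0,0,1]]]'
python3 -m inch '[[[0,0,0,0,0,0,1],[0,0,0,0,0,0,1],[0,0,0,0,0,0,1],[0,0,0,0,0,0,1],[0,0,0,0,0,0,1]]]'
python3 -m inch '[[[0,0,-3,0,0,0,1],[0,0,-4,0,0,0,1],[0,0,-4,0,0,0,1],[0,0,0,0,0,0,1],[0,0,0,0,0,0,1]]]'
python3 - <<'E'
from plant import robot
import cv2,numpy as np
from cam import *
s=robot.read_state();print(s["tool_pos"])
o=[]
for n in("top","scene"):
    im=robot.read_camera(n)["image"]
    u,v=px(n,s["tool_pos"]).astype(int);print(n,u,v)
    o.append(cv2.resize(im[v-35:v+35,u-35:u+35],(400,400),interpolation=cv2.INTER_CUBIC))
cv2.imwrite("pics/g1.png",np.hstack(o))
E
```

```text
t: 3.6
tool_pos: [0.4846, -0.0986, 0.0324]
orientation: [2.219, 2.222, 0.001]
force: [0.4, -0.7, 0.3]
opening: 0.0423
t: 4.1
tool_pos: [0.4846, -0.099, 0.0325]
orientation: [2.219, 2.221, 0.001]
force: [-3.8, -0.3, 7.7]
opening: 0.0311
t: 4.6
tool_pos: [0.485, -0.0989, 0.1427]
orientation: [2.218, 2.219, 0.003]
force: [-0.2, -0.3, -1.4]
opening: 0.0279
[ 0.4849652  -0.09889445  0.14268287]
top 306 239
scene 247 174
```

View pics/g1.png

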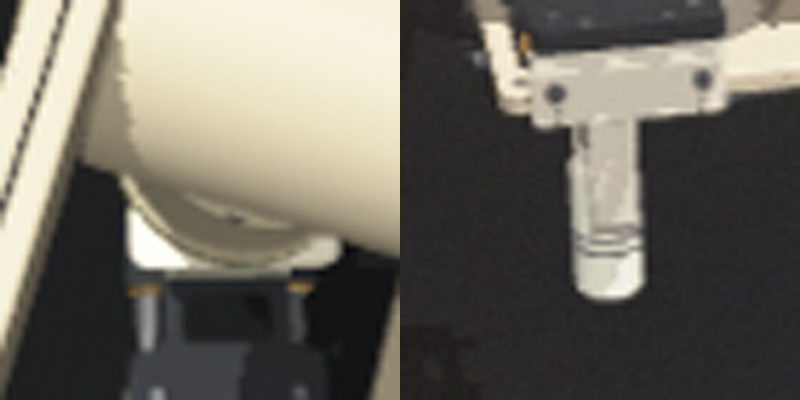

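Spare gripped and upright, centred between the fingers (scene crop u 570–645). Next is pocket 1.

```bash

python3 -m inch '[[[3.4,1.6,0,0,0,0,1],[3.4,1.6,0,0,0,0,1],[3.4,1.6,0,0,0,0,1],[3.44,1.6,0,0,0,0,1],[0,0,0,0,0,0,1]]]'
python3 -m inch '[[[0,0,3,0,0,0,1],[0,0,2.5,0,0,0,1],[0,0,1,0,0,0,1],[0,0,0,0,0,0,1],[0,0,0,0,0,0,1]]]'
python3 -m inch '[[[0,0,0.4,0,0,0,1],[0,0,0.4,0,0,0,1],[0,0,0.4,0,0,0,1],[0,0,0,0,0,0,1],[0,0,0,0,0,0,1]]]'
python3 - <<'E'
from plant import robot
import cv2,numpy as np
from cam import *
s=robot.read_state();print(s["tool_pos"],s["force"])
im=robot.read_camera("scene")["image"]
u,v=px("scene",s["tool_pos"]).astype(int)
cv2.imwrite("pics/p1.png",cv2.resize(im[v-40:v+40,u-50:u+70],None,fx=6,fy=6,interpolation=cv2.INTER_CUBIC))
E
```

```text
t: 5.2
tool_pos: [0.5474, 0.0417, 0.1387]
orientation: [-2.215, -2.224, 0.001]
force: [-0.4, -0.6, -0.5]
opening: 0.0272
t: 5.7
tool_pos: [0.5476, 0.0376, 0.076]
orientation: [-2.221, -2.221, 0.0]
force: [1.4, 0.1, -0.2]
opening: 0.0275
t: 6.2
tool_pos: [0.5475, 0.0379, 0.0636]
orientation: [-2.221, -2.222, 0.0]
force: [0.5, -0.2, -0.7]
opening: 0.0277
[0.5474626  0.03792993 0.0635931 ] [ 0.52633475 -0.15670037 -0.65629546]
```

View pics/p1.png

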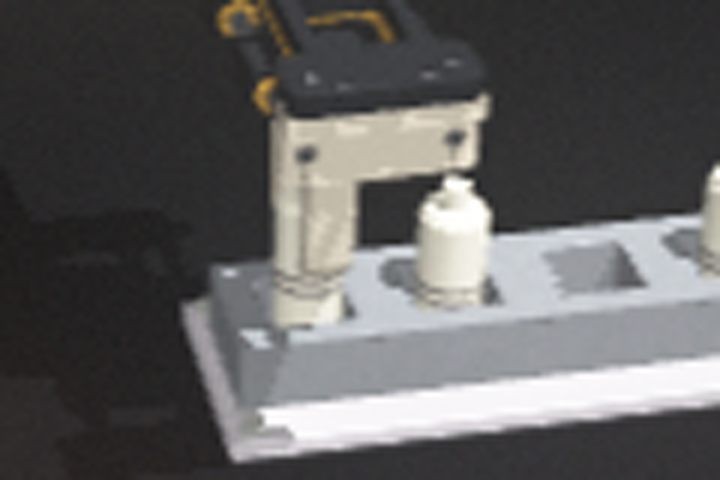

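The foot is entering pocket 1 (crop 310,320) with no contact force, so I continue down and release.

```bash

python3 -m inch '[[[0,0,0.5,0,0,0,1],[0,0,0.5,0,0,0,1],[0,0,0.4,0,0,0,1],[0,0,0.2,0,0,0,1],[0,0,0,0,0,0,1]]]'
python3 -m inch '[[[0,0,0,0,0,0,0],[0,0,0,0,0,0,0],[0,0,0,0,0,0,0],[0,0,0,0,0,0,0],[0,0,-2,0,0,0,0]]]'
python3 -m inch '[[[0,0,-4,0,0,0,0],[0,0,-4,0,0,0,0],[0,0,0,0,0,0,0],[0,0,0,0,0,0,0],[0,0,0,0,0,0,0]]]'
```

```text
t: 6.75
tool_pos: [0.5484, 0.0379, 0.0495]
orientation: [2.22, 2.221, 0.001]
force: [-5.8, -1.2, 15.6]
opening: 0.0276
t: 7.25
tool_pos: [0.5448, 0.038, 0.0645]
orientation: [-2.218, -2.219, 0.007]
force: [-0.0, -1.0, -0.6]
opening: 0.0463
t: 7.75
tool_pos: [0.5466, 0.038, 0.1461]
orientation: [-2.22, -2.221, 0.002]
force: [-0.3, -0.0, -1.1]
opening: 0.0465
```

```bash

python3 -m inch '[[[-3.1,2.5,0,0,0,0,0],[-3.1,2.5,0,0,0,0,0],[-3.1,2.5,0,0,0,0,0],[-3.1,2.5,0,0,0,0,0],[-3.1,2.6,0,0,0,0,0]]]'
python3 -m inch '[[[0,0,0,0,0,0,0],[0,0,0,0,0,0,0],[0,0,0,0,0,0,0]]]'
python3 - <<'E'
from plant import robot
import cv2,numpy as np
from cam import *
s=robot.read_state();print(s["tool_pos"],s["force"])
im=robot.read_camera("scene")["image"]
cv2.imwrite("pics/a1.png",cv2.resize(im[160:300,200:410],None,fx=3.8,fy=3.8,interpolation=cv2.INTER_CUBIC))
E
```

```text
t: 8.25
tool_pos: [0.6731, -0.118, 0.1448]
orientation: [-2.219, -2.22, 0.003]
force: [0.3, -0.3, 0.6]
opening: 0.0461
t: 8.55
tool_pos: [0.6725, -0.1161, 0.1461]
orientation: [-2.219, -2.221, 0.002]
force: [-0.3, 0.3, 0.6]
opening: 0.0464
[ 0.672513   -0.1161093   0.14605053] [-0.27491849  0.28805582  0.60116761]
```

View pics/a1.png

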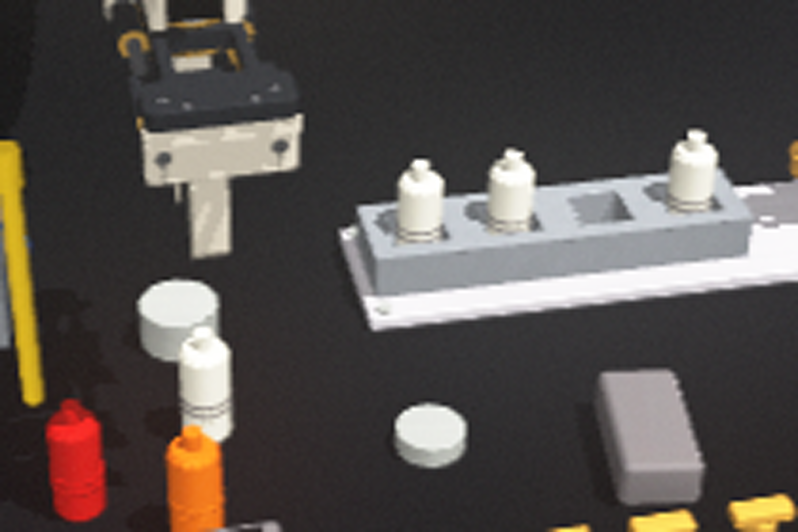

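Pocket 1's capsule sits level with its neighbour. The gripper is above the second spare, with the finger at crop column 210 and the capsule at 206. I'll descend and grasp.

```bash

python3 -m inch '[[[0,0,4,0,0,0,0],[0,0,3.3,0,0,0,0],[0,0,2,0,0,0,0],[0,0,2,0,0,0,0],[0,0,0,0,0,0,0]]]'
python3 -m inch '[[[0,0,0,0,0,0,0],[0,0,0,0,0,0,1],[0,0,0,0,0,0,1],[0,0,0,0,0,0,1],[0,0,0,0,0,0,1]]]'
python3 -m inch '[[[0,0,0,0,0,0,1],[0,0,0,0,0,0,1],[0,0,-3,0,0,0,1],[0,0,-4,0,0,0,1],[0,0,-4,0,0,0,1]]]'
python3 -m inch '[[[0,0,0,0,0,0,1],[0,0,0,0,0,0,1],[0,0,0,0,0,0,1]]]'
```

```text
t: 9.1
tool_pos: [0.6706, -0.1151, 0.0311]
orientation: [-2.216, -2.22, 0.005]
force: [-0.4, 0.1, -0.9]
opening: 0.0469
t: 9.6
tool_pos: [0.6747, -0.1173, 0.0362]
orientation: [2.22, 2.22, 0.002]
force: [-0.6, 0.1, 5.6]
opening: 0.0296
t: 10.1
tool_pos: [0.6727, -0.1168, 0.1447]
orientation: [-2.22, -2.22, 0.002]
force: [0.7, -0.0, -0.7]
opening: 0.0273
t: 10.4
tool_pos: [0.6726, -0.1168, 0.1428]
orientation: [-2.219, -2.22, 0.002]
force: [0.1, 0.0, -0.1]
opening: 0.0275
```

```bash

python3 -m inch '[[[4,-1.8,-0.5,0,0,0,1],[4,-1.8,0,0,0,0,1],[4,-1.8,0,0,0,0,1],[4,-1.8,0,0,0,0,1],[4,-1.8,0,0,0,0,1]]]'
python3 -m inch '[[[4,-1.8,0,0,0,0,1],[3.43,-1.55,0,0,0,0,1],[0,0,0,0,0,0,1],[0,0,0,0,0,0,1]]]'
python3 -m inch '[[[0,0,3,0,0,0,1],[0,0,3,0,0,0,1],[0,0,1,0,0,0,1],[0,0,0,0,0,0,1],[0,0,0,0,0,0,1]]]'
python3 -m inch '[[[0,0,0.4,0,0,0,1],[0,0,0.4,0,0,0,1],[0,0,0.4,0,0,0,1],[0,0,0,0,0,0,1],[0,0,0,0,0,0,1]]]'
```

```text
t: 10.9
tool_pos: [0.5811, 0.0842, 0.1471]
orientation: [-2.219, -2.22, 0.005]
force: [0.6, 0.8, -0.4]
opening: 0.0273
t: 11.3
tool_pos: [0.5485, 0.1577, 0.1477]
orientation: [-2.217, -2.223, 0.004]
force: [0.4, 0.3, -0.4]
opening: 0.0276
t: 11.8
tool_pos: [0.5506, 0.1567, 0.0803]
orientation: [2.222, 2.221, 0.0]
force: [0.3, -0.0, -0.0]
opening: 0.0275
t: 12.3
tool_pos: [0.5499, 0.1573, 0.0676]
orientation: [-2.221, -2.222, 0.0]
force: [-0.4, 0.5, 0.5]
opening: 0.0277
```

```bash

python3 -m inch '[[[0,0,0.5,0,0,0,1],[0,0,0.5,0,0,0,1],[0,0,0.5,0,0,0,1],[0,0,0.4,0,0,0,1],[0,0,0,0,0,0,1]]]'
python3 -m inch '[[[0,0,0,0,0,0,0],[0,0,0,0,0,0,0],[0,0,0,0,0,0,0],[0,0,0,0,0,0,0],[0,0,-2,0,0,0,0]]]'
python3 -m inch '[[[0,0,-4,0,0,0,0],[0,0,-4,0,0,0,0],[0,0,-4,0,0,0,0],[0,0,-4,0,0,0,0],[0,0,-2,0,0,0,0]]]'
python3 -m inch '[[[-4.5,-0.2,0,0,0,0,0],[-4.5,-0.2,0,0,0,0,0],[-4.5,-0.2,0,0,0,0,0],[-4.5,-0.2,0,0,0,0,0],[-4.5,-0.2,0,0,0,0,0]]]'
python3 - <<'E'
from plant import robot
import cv2,numpy as np
from cam import *
s=robot.read_state();print(s["tool_pos"],s["force"])
im=robot.read_camera("scene")["image"];t=robot.read_camera("top")["image"]
a=cv2.resize(im[165:250,285:450],(800,412),interpolation=cv2.INTER_CUBIC)
b=cv2.resize(t[200:245,120:275],(640,186),interpolation=cv2.INTER_CUBIC)
cv2.imwrite("pics/c1.png",np.vstack([a,np.pad(b,((0,0),(0,160),(0,0)))]))
E
```

```text
t: 12.8
tool_pos: [0.5499, 0.1576, 0.0497]
orientation: [-2.22, -2.222, 0.0]
force: [-6.4, -1.0, 13.2]
opening: 0.0278
t: 13.3
tool_pos: [0.5474, 0.1567, 0.0655]
orientation: [-2.219, -2.219, 0.008]
force: [1.2, 0.3, -0.2]
opening: 0.0463
t: 13.8
tool_pos: [0.5514, 0.1575, 0.2532]
orientation: [2.219, 2.22, 0.007]
force: [0.7, -0.4, 0.5]
opening: 0.0465
t: 14.3
tool_pos: [0.5397, -0.0695, 0.2486]
orientation: [2.22, 2.222, 0.0]
force: [0.6, -0.3, 0.0]
opening: 0.0464
[ 0.53973693 -0.06946112  0.24860529] [ 0.63855262 -0.25997746  0.02476683]
```

View pics/c1.png

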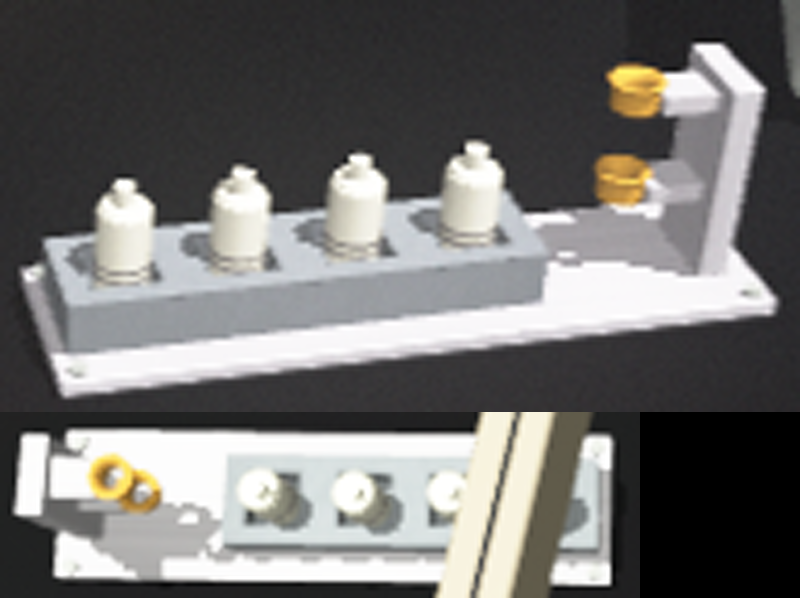

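All four capsules sit level and upright. The upper bushing rim is at scene crop (637,75) and top crop (113,66). On to the rod.

```bash

python3 -c "
from cam import *
print(at('scene',(416.4,180.5),.118),at('top',(147.4,216),.118),at('scene',(413.3,199.2),.066),at('top',(155.1,219.1),.066))"
python3 -m inch '[[[-4.5,-0.1,0,0,0,0,0],[-4.5,-0.1,0,0,0,0,0],[-4.5,-0.1,0,0,0,0,0],[-4.5,-0.1,0,0,0,0,0],[0,0,0,0,0,0,0]]]'
python3 - <<'E'
from plant import robot
import cv2,numpy as np
from cam import *
s=robot.read_state();print(s["tool_pos"],s["orientation"])
im=robot.read_camera("scene")["image"];t=robot.read_camera("top")["image"]
a=cv2.resize(im[120:250,110:230],None,fx=4,fy=4,interpolation=cv2.INTER_CUBIC)
b=cv2.resize(t[160:290,330:410],None,fx=4,fy=4,interpolation=cv2.INTER_CUBIC)
cv2.imwrite("pics/r1.png",np.hstack([a,b]))
E
```

```text
[0.5551 0.2967 0.118 ] [0.5513 0.2939 0.118 ] [0.556  0.2967 0.066 ] [0.5522 0.2912 0.066 ]
t: 14.9
tool_pos: [0.5354, -0.2521, 0.2479]
orientation: [2.226, 2.217, -0.002]
force: [-0.5, 0.3, -1.3]
opening: 0.0464
[ 0.53538722 -0.25213284  0.24794351] [ 2.22584342  2.21673156 -0.00236421]
```

View pics/r1.png

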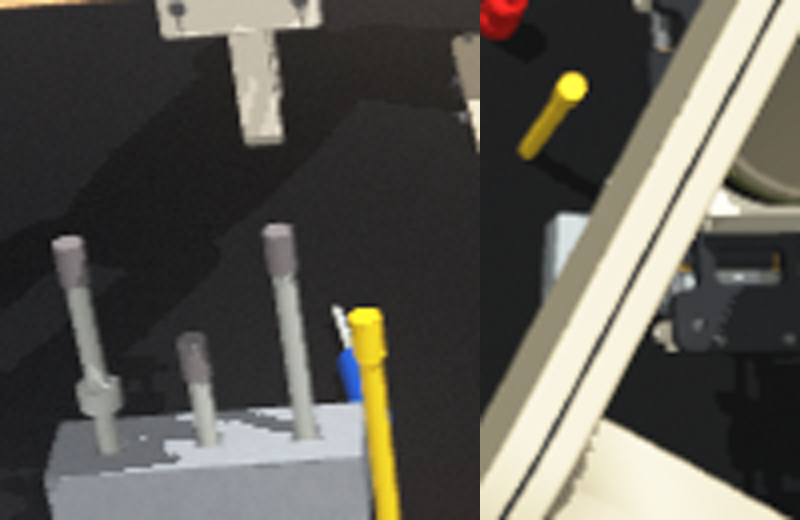

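The finger line matches the guide rod's extended axis (crop columns ≈264–266). I'll descend and grip.

```bash

python3 -m inch '[[[0,0,4,0,0,0,0],[0,0,4,0,0,0,0],[0,0,3,0,0,0,0],[0,0,2.4,0,0,0,0],[0,0,0,0,0,0,0]]]' 35
python3 -m inch '[[[0,0,0,0,0,0,0],[0,0,0,0,0,0,1],[0,0,0,0,0,0,1],[0,0,0,0,0,0,1],[0,0,0,0,0,0,1]]]'
python3 -m inch '[[[0,0,0,0,0,0,1],[0,0,0,0,0,0,1],[0,0,0,0,0,0,1],[0,0,0,0,0,0,1],[0,0,0,0,0,0,1]]]'
```

```text
t: 15.5
tool_pos: [0.5339, -0.2442, 0.1102]
orientation: [-2.213, -2.219, 0.003]
force: [0.0, 0.4, -0.5]
opening: 0.0461
t: 16.0
tool_pos: [0.5366, -0.2481, 0.1156]
orientation: [2.22, 2.221, 0.001]
force: [-0.4, -0.6, 0.7]
opening: 0.0193
t: 16.5
tool_pos: [0.5365, -0.248, 0.1152]
orientation: [2.22, 2.221, 0.0]
force: [-0.3, -0.0, 4.8]
opening: 0.015
```

```bash

python3 -m inch '[[[0,0,0,0,0,0,0.4],[0,0,0,0,0,0,0.4],[0,0,0,0,0,0,0.4],[-0.4,0,0,0,0,0,0.4],[0,0,0,0,0,0,0.4]]]'
python3 -m inch '[[[0,0,0,0,0,0,0.4],[0,0,0,0,0,0,1],[0,0,0,0,0,0,1],[0,0,0,0,0,0,1],[0,0,0,0,0,0,1]]]'
python3 -m inch '[[[0,0,0,0,0,0,1],[0,0,0,0,0,0,1],[0,0,0,0,0,0,1],[0,0,0,0,0,0,1],[0,0,0,0,0,0,1]]]'
```

```text
t: 17.0
tool_pos: [0.536, -0.2522, 0.1144]
orientation: [-2.221, -2.222, 0.0]
force: [-0.6, 0.6, -0.9]
opening: 0.0278
t: 17.5
tool_pos: [0.5362, -0.2517, 0.1146]
orientation: [-2.221, -2.222, 0.0]
force: [0.7, -0.0, 1.0]
opening: 0.0151
t: 18.0
tool_pos: [0.5362, -0.2518, 0.1147]
orientation: [2.221, 2.222, -0.0]
force: [-0.1, 0.1, 0.7]
opening: 0.0151
```

The 15.1 mm opening shows the pad tops catch the 16 mm head rather than the shaft. I'll regrip squarely on the head, which also leaves more clearance at the bushings.

```bash

python3 -m inch '[[[0,0,0,0,0,0,0.3],[0,0,0,0,0,0,0.3],[0,0,-1.2,0,0,0,0.3],[0,0,-1.2,0,0,0,0.3],[0,0,-1.2,0,0,0,0.3]]]'
python3 -m inch '[[[0,0,0,0,0,0,0.3],[0,0,0,0,0,0,0.3],[0,0,0,0,0,0,1],[0,0,0,0,0,0,1],[0,0,0,0,0,0,1]]]'
python3 -m inch '[[[0,0,0,0,0,0,1],[0,0,0,0,0,0,1],[0,0,0,0,0,0,1],[0,0,0,0,0,0,1],[0,0,0,0,0,0,1]]]'
python3 -m inch '[[[0,0,-0.5,0,0,0,1],[0,0,-0.5,0,0,0,1],[0,0,0,0,0,0,1],[0,0,0,0,0,0,1],[0,0,0,0,0,0,1]]]'
```

```text
t: 18.5
tool_pos: [0.5366, -0.252, 0.1525]
orientation: [2.22, 2.221, 0.001]
force: [0.1, 0.6, 0.8]
opening: 0.0326
t: 19.0
tool_pos: [0.5358, -0.2516, 0.1499]
orientation: [-2.22, -2.221, 0.001]
force: [-0.3, 0.1, -1.2]
opening: 0.0152
t: 19.5
tool_pos: [0.536, -0.2517, 0.1505]
orientation: [-2.221, -2.222, 0.0]
force: [-0.7, 0.4, -1.6]
opening: 0.0153
t: 20.0
tool_pos: [0.5362, -0.2518, 0.1607]
orientation: [2.221, 2.222, 0.0]
force: [-0.1, -0.7, -1.2]
opening: 0.0152
```

```bash

python3 -m inch '[[[0,0,-2,0,0,0,1],[0,0,-3,0,0,0,1],[0,0,-3,0,0,0,1],[0,0,-3,0,0,0,1],[0,0,-2,0,0,0,1]]]'
python3 -m inch '[[[2,0,0,0,0,0,1],[3,0.1,0,0,0,0,1],[4,0.1,0,0,0,0,1],[4,0.1,0,0,0,0,1],[4,0.1,0,0,0,0,1]]]'
python3 -m inch '[[[4,0.1,0,0,0,0,1],[4,0.1,0,0,0,0,1],[4,0.1,0,0,0,0,1],[4,0.1,0,0,0,0,1],[4,0.1,0,0,0,0,1]]]'
python3 -m inch '[[[4,0.2,0,0,0,0,1],[4,0.2,0,0,0,0,1],[4,0.2,0,0,0,0,1],[3,0.2,0,0,0,0,1],[2.7,0.1,0,0,0,0,1]]]'
python3 -m inch '[[[0,0,0,0,0,0,1],[0,0,0,0,0,0,1],[0,0,0,0,0,0,1],[0,0,0,0,0,0,1]]]'
python3 - <<'E'
from plant import robot
import cv2,numpy as np
from cam import *
s=robot.read_state();print(s["tool_pos"],s["orientation"])
im=robot.read_camera("scene")["image"]
cv2.imwrite("pics/b1s.png",im); t=robot.read_camera("top")["image"];cv2.imwrite("pics/b1t.png",t)
a=cv2.resize(im[90:230,375:455],None,fx=4.25,fy=4.25,interpolation=cv2.INTER_CUBIC)
b=cv2.resize(t[175:255,100:175],(450,480),interpolation=cv2.INTER_CUBIC)
b=np.pad(b,((0,a.shape[0]-480),(0,0),(0,0)))
cv2.imwrite("pics/b1.png",np.hstack([a,b]))
E
```

```text
t: 20.5
tool_pos: [0.5369, -0.252, 0.2933]
orientation: [2.219, 2.22, 0.001]
force: [1.0, -0.7, -1.2]
opening: 0.0153
t: 21.0
tool_pos: [0.5393, -0.0793, 0.2891]
orientation: [-2.22, -2.221, 0.001]
force: [0.1, 0.6, -2.0]
opening: 0.0154
t: 21.5
tool_pos: [0.5439, 0.1208, 0.2892]
orientation: [-2.219, -2.222, 0.001]
force: [1.2, 0.4, -1.6]
opening: 0.0153
t: 22.0
tool_pos: [0.5524, 0.2978, 0.2889]
orientation: [-2.218, -2.223, 0.003]
force: [0.3, -0.5, -0.7]
opening: 0.0153
t: 22.4
tool_pos: [0.5539, 0.2943, 0.2905]
orientation: [2.222, 2.221, -0.0]
force: [-0.2, 0.5, -1.4]
opening: 0.0151
[0.55388984 0.29431984 0.29047057] [ 2.22216530e+00  2.22065298e+00 -4.81032176e-04]
```

View pics/b1.png

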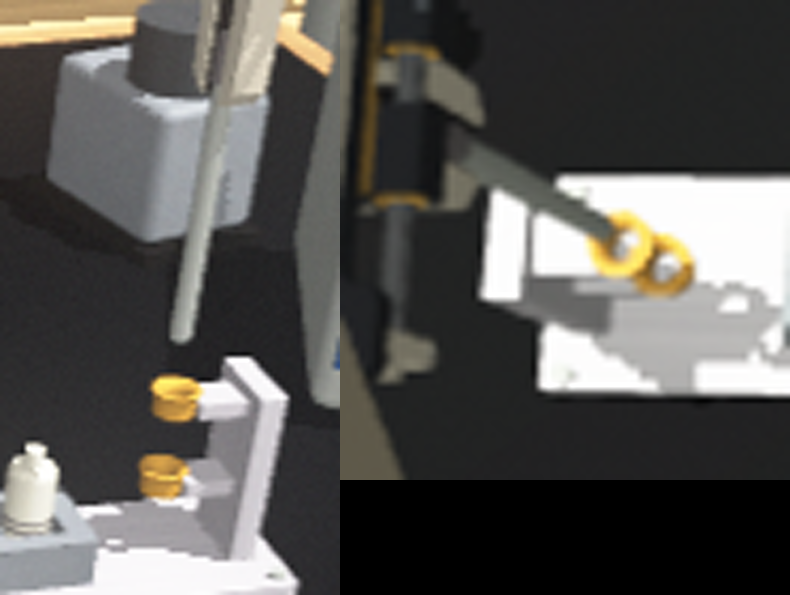

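The rod is upright and above the upper bushing, with its tip at scene crop (181,340) and the rim at (175,383). I'll compare the axes numerically.

```bash
python3 - <<'E'
from cam import *
z=.148
print("tip",at("scene",(375+181/4.25,90+338/4.25),z),at("top",(100+(610-340)/6,175+231/6),z))
for n,(o1,o2,f,d),a,b in(("scene",(375,90,4.25,0),(222,110),(181,338)),("top",(100,175,6,340),(455,145),(608,229))):
  for X in((.554,.2943),):
    l=[px(n,(*X,zz)) for zz in(.22,.148,.118,.066)]
    print(n,[(round((p[0]-o1)*f+d),round((p[1]-o2)*f)) for p in l])
E
```

```text
tip [0.5554 0.2946 0.148 ] [0.552  0.2896 0.148 ]
scene [(200, 218), (179, 337), (171, 384), (157, 463)]
top [(531, 191), (599, 226), (624, 239), (664, 260)]
```

```bash

python3 -m inch '[[[0.12,-0.25,1,0,0,0,1],[0,0,1,0,0,0,1],[0,0,0.5,0,0,0,1],[0,0,0,0,0,0,1],[0,0,0,0,0,0,1]]]'
python3 - <<'E'
from plant import robot
import cv2,numpy as np
from cam import *
s=robot.read_state();print(s["tool_pos"],s["orientation"])
im=robot.read_camera("scene")["image"]
t=robot.read_camera("top")["image"]
a=cv2.resize(im[150:220,390:440],(400,560),interpolation=cv2.INTER_CUBIC)
b=cv2.resize(t[195:237,130:160],(400,560),interpolation=cv2.INTER_CUBIC)
cv2.imwrite("pics/b2.png",np.hstack([a,b]))
E
```

```text
t: 23.0
tool_pos: [0.5513, 0.2964, 0.2653]
orientation: [-2.221, -2.222, 0.001]
force: [0.2, -0.5, -0.3]
opening: 0.0148
[0.55129609 0.29635714 0.26530638] [-2.22080571e+00 -2.22185444e+00  8.81150245e-04]
```

View pics/b2.png

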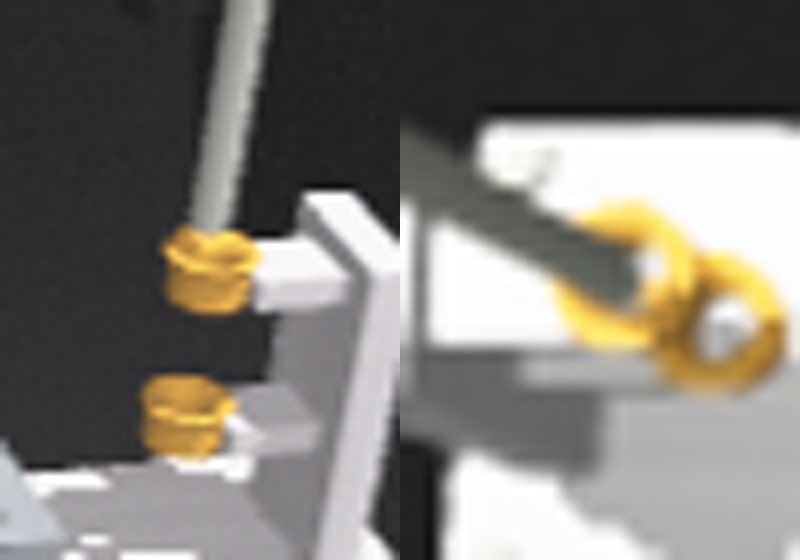

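The tip is over the rim: scene tip (209,230) against rim (210,248), and in the top view the axis lands within about 1–2 mm of the ring centre (624,276). I'll lower gently into the flare.

```bash

python3 -m inch '[[[0,0,0.3,0,0,0,1],[0,0,0.3,0,0,0,1],[0,0,0.3,0,0,0,1],[0,0,0,0,0,0,1],[0,0,0,0,0,0,1]]]'
python3 -m inch '[[[0,0,0.3,0,0,0,1],[0,0,0.3,0,0,0,1],[0,0,0.3,0,0,0,1],[0,0,0,0,0,0,1],[0,0,0,0,0,0,1]]]'
```

```text
t: 23.6
tool_pos: [0.5513, 0.2964, 0.2565]
orientation: [-2.221, -2.222, 0.0]
force: [-0.1, -0.4, -1.5]
opening: 0.0152
t: 24.1
tool_pos: [0.5515, 0.2964, 0.2473]
orientation: [-2.221, -2.222, 0.0]
force: [3.0, 0.4, -1.6]
opening: 0.0153
```

```bash

python3 -m inch '[[[0,0.07,0.3,0,0,0,1],[0,0,0.3,0,0,0,1],[0,0,0.3,0,0,0,1],[0,0,0,0,0,0,1],[0,0,0,0,0,0,1]]]'
python3 -m inch '[[[0,0,0.4,0,0,0,1],[0,0,0.4,0,0,0,1],[0,0,0.4,0,0,0,1],[0,0,0,0,0,0,1],[0,0,0,0,0,0,1]]]'
```

```text
t: 24.6
tool_pos: [0.552, 0.2964, 0.2382]
orientation: [-2.221, -2.222, 0.001]
force: [1.6, 1.0, -2.1]
opening: 0.0155
t: 25.1
tool_pos: [0.5519, 0.2963, 0.2262]
orientation: [-2.221, -2.222, 0.001]
force: [1.5, 1.6, -2.8]
opening: 0.0152
```

```bash

python3 -m inch '[[[0.04,0.04,0.4,0,0,0,1],[0,0,0.4,0,0,0,1],[0,0,0.4,0,0,0,1],[0,0,0,0,0,0,1],[0,0,0,0,0,0,1]]]'
python3 -m inch '[[[0,0,0.4,0,0,0,1],[0,0,0.4,0,0,0,1],[0,0,0.4,0,0,0,1],[0,0,0,0,0,0,1],[0,0,0,0,0,0,1]]]'
```

```text
t: 25.6
tool_pos: [0.5523, 0.2968, 0.2142]
orientation: [-2.221, -2.222, 0.001]
force: [0.9, 1.6, -2.2]
opening: 0.0156
t: 26.1
tool_pos: [0.5523, 0.2968, 0.2023]
orientation: [-2.221, -2.222, 0.001]
force: [1.0, 0.8, -1.8]
opening: 0.0149
```

Tip is entering the lower bushing with only 1–2 N. I'll continue to about 30 mm tip height.

```bash

python3 -m inch '[[[0,0,0.4,0,0,0,1],[0,0,0.4,0,0,0,1],[0,0,0.4,0,0,0,1],[0,0,0,0,0,0,1],[0,0,0,0,0,0,1]]]'
python3 -m inch '[[[0,0,0.5,0,0,0,1],[0,0,0.5,0,0,0,1],[0,0,0.5,0,0,0,1],[0,0,0.3,0,0,0,1],[0,0,0,0,0,0,1]]]'
python3 -m inch '[[[0,0,0,0,0,0,1],[0,0,0,0,0,0,1],[0,0,0,0,0,0,1],[0,0,0,0,0,0,1],[0,0,0,0,0,0,1]]]'
python3 - <<'E'
from plant import robot
import cv2,numpy as np
im=robot.read_camera("scene")["image"]
cv2.imwrite("pics/f1.png",np.hstack([cv2.resize(im[130:240,380:450],(380,597),interpolation=cv2.INTER_CUBIC),cv2.resize(im[160:290,110:230],(420,455),interpolation=cv2.INTER_CUBIC)[:,:] if 0 else np.pad(cv2.resize(im[160:290,110:230],(420,455)),((0,142),(0,0),(0,0)))]))
E
```

```text
t: 26.6
tool_pos: [0.5523, 0.2968, 0.1902]
orientation: [-2.221, -2.222, 0.001]
force: [0.8, 1.5, -1.9]
opening: 0.0152
t: 27.1
tool_pos: [0.5523, 0.2968, 0.1719]
orientation: [-2.221, -2.222, 0.001]
force: [1.7, 1.9, -3.0]
opening: 0.0152
t: 27.6
tool_pos: [0.5525, 0.2969, 0.1727]
orientation: [-2.221, -2.222, -0.0]
force: [0.4, 1.0, -1.8]
opening: 0.0153
```

View pics/f1.png

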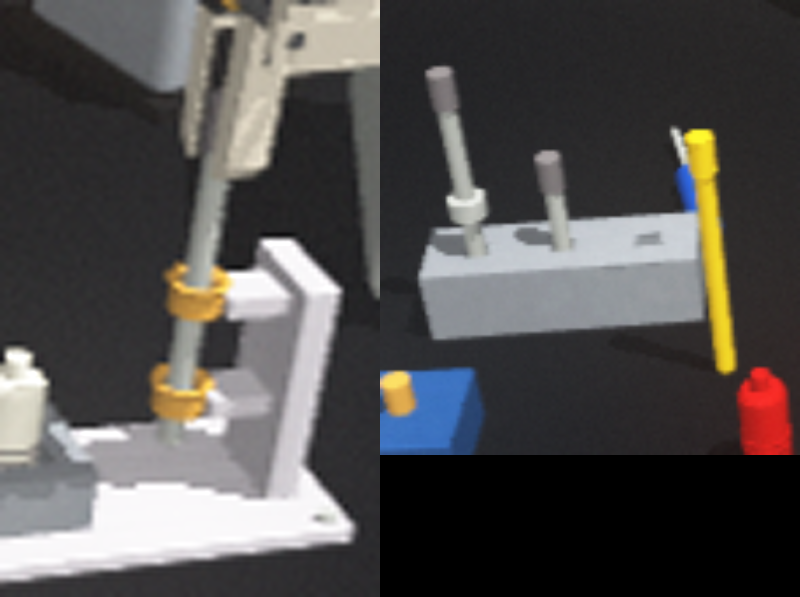

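The rod passes through both bushings. Its tip shows below the lower one (crop 170,443), and the other rods stand untouched. Handing in.

```bash
python3 -c "
from plant import robot
s=robot.read_state();print(s['t'],s['tool_pos'],s['force'],abs(s['dq']).max(),s['opening'])
print(robot.close_job())"
```

```text
27.65 [0.55249222 0.29686672 0.1726791 ] [-0.10129304  1.75706055 -1.81265748] 0.0015958892582569014 0.015188170874853439
the job is handed in; nothing more can be done
None
```

I put the two spare capsules into empty pockets 1 and 3 and threaded the plain long guide rod through the upper and then the lower bushing. I handed the job in at 27.7 s, with the rod still gripped by its head at a set 35 N.

- **Capsules:** a picture taken after placing showed all four upright and level. I did not take a separate close look at them at the end.
- **Rod:** the last picture shows it upright through both bushings. Its tip is visible below the lower one, at about 30 mm height as worked out from the gripper position. Side force was about 2 N or less and the arm was still.
- **Other objects:** the collared and short rods, the yellow rod and the red look-alike looked unmoved in the last picture, and the tin looked unmoved in a mid-run picture. I did not re-measure any of them.

- **Regrip:** my first two grips closed to 15.1 mm instead of 12 mm, because the pads had caught the rod's head rather than the shaft. I regripped squarely on the head before lifting.
- **Camera disagreement:** the two cameras differed by 1–3 mm on the bushing position. I made up the difference using the side force as the rod went in.

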